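# Put the punch away and lock its case

### The job

Put the steel punch that stands on the bench back into the empty hole of the wooden punch case, nose up and fully down. Then shut the lid, swing the hasp over the front until it lies flat over the staple, and move the locking pin from its stowage eye into the staple, down to its collar. Leave the other punches, the bottle and the tin alone.

Things in the scene. Friction and masses are not known exactly. Their poses are not given: they have to be found in the camera images.
- case: Fixed wooden case, 140 mm deep (its x), 230 mm long (its y), body 110 mm high, walls 12 mm; its front looks along its own -x. Origin: centre of the underside, on the bench; z up. A wooden block inside, its top 62 mm above the bench, has three holes 30 mm wide and 24 mm deep at x = -15, y = -66, 0, +66 mm: the middle one is empty, the outer two hold punches
- case_hole (a point): centre of the floor of the empty hole, 38 mm above the bench; axes as the case's
- staple_eye (a point): Staple in the middle of the front (y = 0): a level steel tongue 30 mm wide, 6 mm thick, standing out 38 mm, top side 58 mm above the bench, with a vertical through-hole of 15 mm diameter whose axis is 24 mm in front of the case. This point: centre of the hole at the top side; axes as the case's
- stow_eye (a point): Stowage eye: an equal tongue with an equal hole on the same front, at y = -80 mm in the case frame; it holds the pin at the start. This point: centre of its hole at the top side, 58 mm above the bench
- lid_hinge (a point): middle of the lid's hinge line, on the upper edge of the case's back wall: in the case frame x = +70 mm, z = 110 mm; the line runs along the case's y
- lid (a joint): Lid angle, rad: 0 shut, about 1.57 upright, at most 1.95 (leaning back). A board 140 x 230 x 16 mm, 0.32 kg; its underside starts at the hinge line and lies on the rim when shut (its top is then 126 mm above the bench). Stiff hinge (0.55 N m): it stays where it is left; pushing it takes about 5 to 10 N
- hasp_hinge (a point): Middle of the hasp's hinge line, at the lid's front edge: 143.5 mm from the lid's hinge line along the board, 12 mm above the board's underside (lid shut: x = -73.5, z = 122 mm in the case frame). The line runs along the case's y; the point moves with the lid and has the lid's axes
- hasp (a joint): Hasp angle relative to the lid, rad: 0 closed (hanging down along the case's front), 1.57 straight out to the front, 3.14 straight up from the lid, at most 3.9 (leaning back). Steel strap 42 mm wide, 3 mm thick, 97 mm long, outer face 3.5 mm off its hinge line, solid up to 61 mm, then a 32 x 22 mm slot that passes over the staple. Stiff hinge (0.06 N m): stays as left; pushed with 1 to 3 N
- hasp_end (a point): middle of the hasp's free end (rolled lip), 94 mm from its hinge
- punch: loose steel punch, 230 g, standing on the bench nose up: round body 26 mm in diameter and 52 mm tall, then a nose 14 mm in diameter up to 68 mm. Origin: centre of its flat foot; z up along it
- pin: loose steel locking pin, 90 g, hanging upright in the stowage eye: lower shaft 9 mm in diameter and 46 mm long with a tapered tip, collar 26 mm in diameter and 4 mm thick, then a round grip 13 mm in diameter and 60 mm long. Origin: the lower tip; z up along it, 110 mm in all
- pin_collar (a point): centre of the underside of the pin's collar, 46 mm above its tip; this side rests on the staple
- punch_small: punch in an outer hole of the case, same body, nose 8 mm in diameter; to be left alone. Origin: centre of its foot
- punch_large: punch in the other outer hole, same body, nose 20 mm in diameter; to be left alone. Origin: centre of its foot
- oil_bottle: white plastic bottle on the bench, 48 mm in diameter, 85 mm tall; to be left alone. Origin: centre of its foot
- rivet_tin: round closed metal tin on the bench, 64 mm in diameter, 60 mm tall; to be left alone. Origin: centre of its foot
Things that resemble listed ones, but are neither listed nor needed, are in the scene too. What is shaped like the pin but black or turquoise is not meant.

How it is judged:
By the outcome, as a careful person would: the job done as asked, in the order asked, and still so for the second after the job is handed in, with the robot touching nothing.
It also fails if it takes over 72 s, if anything falls off the work surface, if the arm or the gripper's body presses on something with over 40 N, if the wrist force passes 120 N, or if a joint passes its speed limit or range.

### The arm

A 7-joint arm with a two-finger parallel gripper is mounted at the origin on the work surface. World frame = base frame: x ahead of the robot, y to its left, z up, the work surface at z = 0. Lengths are in m, angles in rad, forces in N, time in s.
With the tool pointing down it reaches from about 0.425 to 0.825 m from the base axis. Payload 3.6 kg.
Tool frame: the origin (TCP) lies on the centre line of the jaws, within the pads' length; the fingertips stand ctrl.tip_extent ahead of it and the grasp point (between the pads) lies 5 mm behind it (ctrl.tip_extent is the distance from the TCP to the fingertips, in m); z points along the fingers, y is the line along which they close (so a half turn about z gives the same grasp; the last joint's range is limited). The gripper opens to 85 mm and grips with 20 to 120 N. Pads are 22 mm wide; open, the fingers measure 114 mm over their backs; the gripper's body (76 mm by 85 mm) begins 54 mm behind the grasp point. The pads swing forward as they close: fully open they stand 13 mm farther back than shut.
Start: joints at [1.097, 0.615, -0.013, 1.423, 0.008, 1.103, -0.04], TCP at [0.281, -0.586, 0.213] pointing down, gripper open.
Joint ranges: [-3.12, 3.12], [-0.3, 2.06], [-1.34, 1.32], [0.26, 2.42], [-1.36, 4.5], [0.01, 1.98], [-2.84, 2.84]. Speed limits (rad/s): [2.79, 2.79, 3.14, 3.14, 3.14, 3.14, 3.14].

### API

Orientations are given as a unit quaternion [w, x, y, z].
In Python, from workcell import ctrl gives the robot as it stands.
- The arm moves only by the tool servo_tool, never from a script. Its argument "deltas" is one flat list of numbers, 6 for each row, row after row: the shift along the tool's x, y, z in cm, then the turn, a rotation vector about the tool's x, y, z in rad. A call has 1 to 8 rows; each row is the pose to reach, as a shift and turn from the pose commanded when the call began, along the tool's axes at that moment; what a row does not reach only later rows make up. A row lasts 1/8 s, in which the tool goes at most 62.5 mm and 10.7 degrees, less where a joint would pass 70% of its speed; a pose out of reach is approached as far as the arm can. A call with a gripper value outside its range is refused whole. "hand" is the opening, from -1 (shut) to 1 (fully open), set as the call begins (left out, the last holds). The fingers move at their own pace and stop on an object; the grip force is fixed at half the most. Time passes only in rows, so rows that repeat a pose let the fingers close. It gives the time, the measured TCP pose, the force, the opening and the grip force at its end, in the units of the state.
- ctrl.sense(): the state, without advancing time (a new reading comes with each control period).
- ctrl.grab_frame(name): name is "side" or "top" or "wrist"; returns the picture (480x640x3 uint8, blue, green, red); there is no depth.
- ctrl.camera_info(name): a dict with "fx", "fy", "cx", "cy" (pixels), "eye" and "attitude" of the camera in the world; the wrist camera has in their place "hand_eye" (4x4, takes a point from camera to tool coordinates, whose origin is the TCP and whose axes are the flange's). Camera axes: x right, y down, z forward; pixel columns grow to the right and rows downward; lengths in m; the calibration is good to about 2 mm. A picture is of the moment at which its call begins: read the wrist's pose just before it. camera_info takes no time and is no camera call.
- ctrl.hand_in(): hands the job in; it is judged then, once.
The state is a dict: "clock": time; "joints": joint angles; "qvel": joint speeds; "joint_torque": joint torques, N m; "tcp_pos": TCP position; "ee_rot": TCP orientation; "contact_force": force on the tool from outside, world axes, zero at the start; "moment": the same for the moment, N m; "opening": finger opening in m; "gripper_force": force on a finger pad.
Only numpy, scipy, OpenCV 4.12 (cv2) and the standard library are available. Lean on these libraries where they do the work, as an engineer would, in place of code of your own. Each camera call takes 0.05 s, during which the arm holds its last target. There are 200 camera calls.

## Working session

There is one attempt and no reset: what is moved stays moved. The work goes in short steps, Python scripts to look and compute and a tool call to move; the robot and the scene stay as the last step left them, time stands still between calls to the robot, and variables do not carry over. Pictures are saved under pics/ and viewed, at most 10 in all, crops included, and the job is handed in when it is done.

Besides the shell and the picture viewer there is one more tool, called after "Call:" by a JSON object that holds its "op" and its "data". servo_tool: Moves the arm, as the interface text tells. Its arguments: {"type":"object","properties":{"deltas":{"type":"array","items":{"type":"number"}},"hand":{"type":"number"}},"required":["deltas"]}

```bash
mkdir -p pics; ls
python3 - <<'E'
from workcell import ctrl
import cv2,numpy as np
s=ctrl.sense(); print({k:np.round(v,3).tolist() for k,v in s.items()}, ctrl.tip_extent)
for n in("side","top","wrist"):
    cv2.imwrite(f"pics/{n}0.png",ctrl.grab_frame(n)); print(n,ctrl.camera_info(n))
E
```

```text
pics
{'clock': 0.0, 'joints': [1.098, 0.616, -0.013, 1.425, 0.008, 1.103, -0.04], 'qvel': [-0.001, -0.0, -0.001, -0.0, -0.001, 0.001, 0.0], 'joint_torque': [0.0, -46.921, 0.259, -17.103, 0.01, 0.01, -0.0], 'tcp_pos': [0.281, -0.585, 0.212], 'ee_rot': [-0.001, 0.975, 0.222, -0.0], 'contact_force': [-1.152, -0.38, 0.278], 'moment': [0.003, -0.003, 0.003], 'gripper_force': 0.0, 'opening': 0.086} 0.014
side {'fx': 604.7509161255612, 'fy': 604.7509161255612, 'cx': 321.96324896343395, 'cy': 244.71457850708748, 'eye': array([ 0.4292745 , -0.69196719,  0.74252048]), 'attitude': array([-0.37974027,  0.91628186, -0.11828113,  0.04727   ])}
top {'fx': 533.4321356881367, 'fy': 533.4321356881367, 'cx': 319.2533215257387, 'cy': 245.1088979138025, 'eye': array([ 0.40893927, -0.09837204,  0.94929814]), 'attitude': array([-0.07829428,  0.7101961 , -0.69514354,  0.07916408])}
wrist {'fx': 381.79108593587915, 'fy': 381.79108593587915, 'cx': 313.82460078601025, 'cy': 244.41258042483165, 'hand_eye': array([[ 2.32176304e-04, -9.61192335e-01, -2.75879033e-01,
         6.98206913e-02],
       [ 9.99999858e-01,  9.10139197e-05,  5.24484907e-04,
         4.93072423e-04],
       [-4.79022041e-04, -2.75879116e-01,  9.61192220e-01,
        -1.60325876e-01],
       [ 0.00000000e+00,  0.00000000e+00,  0.00000000e+00,
         1.00000000e+00]])}
```

View pics/top0.png

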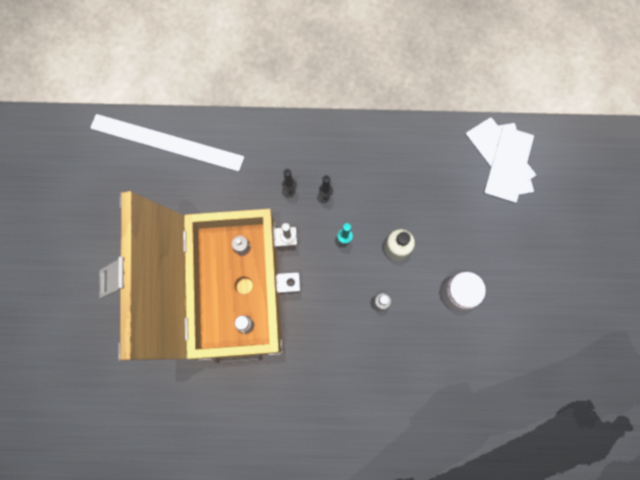

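View pics/side0.png

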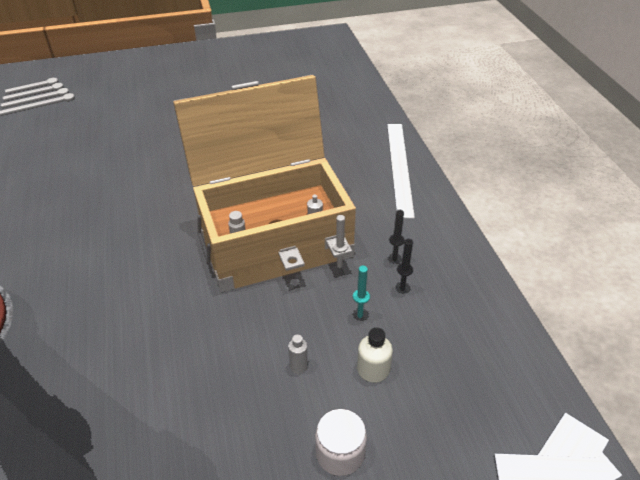

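Candidates, in top-view pixels:
- **Pin:** the steel one standing in the stowage eye at (286,232). Lookalikes are turquoise (345,234) and black (288,182) and (325,188).
- **Punch:** the steel one standing on the bench at (383,301). The others are in the case at (240,243) and (242,323). Bottle is at (400,243), tin at (466,290).

I choose the steel pin in the eye and the punch on the bench, and check both in a close crop.

```bash
cat > h.py <<'E'
import numpy as np,cv2
from workcell import ctrl
from scipy.spatial.transform import Rotation as R
def rot(q): return R.from_quat(np.r_[q[1:],q[0]]).as_matrix()
def cam(n,s=None):
    c=ctrl.camera_info(n); K=np.array([[c['fx'],0,c['cx']],[0,c['fy'],c['cy']],[0,0,1]])
    if n!='wrist': return K,rot(c['attitude']),np.array(c['eye'])
    s=s or ctrl.sense(); T=np.eye(4);T[:3,:3]=rot(s['ee_rot']);T[:3,3]=s['tcp_pos'];T=T@c['hand_eye']
    return K,T[:3,:3],T[:3,3]
def ray(C,uv):
    K,A,e=C; d=A@np.linalg.inv(K)@np.r_[uv,1]; return e,d/np.linalg.norm(d)
def plane(C,uv,z): e,d=ray(C,uv); return e+d*(z-e[2])/d[2]
def proj(C,p):
    K,A,e=C; q=K@(A.T@(np.asarray(p,float)-e)); return q[:2]/q[2]
def tri(*cu):
    M=0;b=0
    for C,uv in cu:
        e,d=ray(C,uv);P=np.eye(3)-np.outer(d,d);M=M+P;b=b+P@e
    return np.linalg.solve(M,b)
E
python3 - <<'E'
from h import *
t=cam('top');s=cam('side')
for nm,uv,z in [('c_bl',(187,213),.11),('c_fl',(270,210),.11),('c_f2',(278,352),.11),('c_b2',(188,357),.11),('hole',(245,286),.062),('staple',(291,283),.058),('punchnose',(383,298),.068),('bottletop',(401,240),.085),('tin',(466,290),.06),('turq',(347,228),.11)]: print(nm,plane(t,uv,z).round(4))
print('pintop',tri((t,(286,227)),(s,(340,217))).round(4),'punchtop',tri((t,(383,297)),(s,(297,338))).round(4),'hasp',tri((t,(107,278)),(s,(245,84))).round(4))
a=cv2.imread('pics/top0.png')[190:370,90:410]; cv2.imwrite('pics/c1.png',cv2.resize(a,(800,450),interpolation=cv2.INTER_CUBIC))
a=cv2.imread('pics/side0.png')[160:400,170:450]; cv2.imwrite('pics/c2.png',cv2.resize(a,(700,600),interpolation=cv2.INTER_CUBIC))
E
```

```text
c_bl [0.6485 0.1198 0.11  ]
c_fl [ 0.6566 -0.0155  0.11  ]
c_f2 [ 0.4289 -0.0373  0.11  ]
c_b2 [0.4185 0.1008 0.11  ]
hole [0.5373 0.0256 0.062 ]
staple [ 0.5447 -0.0511  0.058 ]
punchnose [ 0.5214 -0.2049  0.068 ]
bottletop [ 0.6168 -0.2333  0.085 ]
tin [ 0.5388 -0.3453  0.06  ]
turq [ 0.6289 -0.1419  0.11  ]
pintop [ 0.6246 -0.0437  0.1251] punchtop [ 0.521  -0.2048  0.0685] hasp [0.5241 0.1893 0.2331]
```

View pics/c1.png

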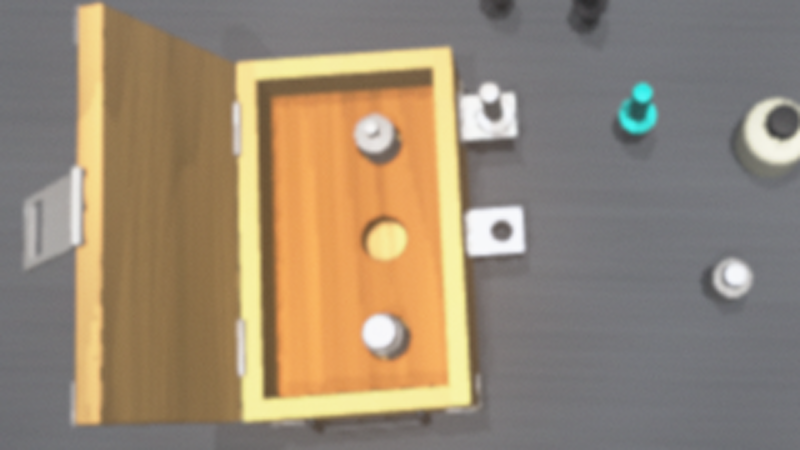

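View pics/c2.png

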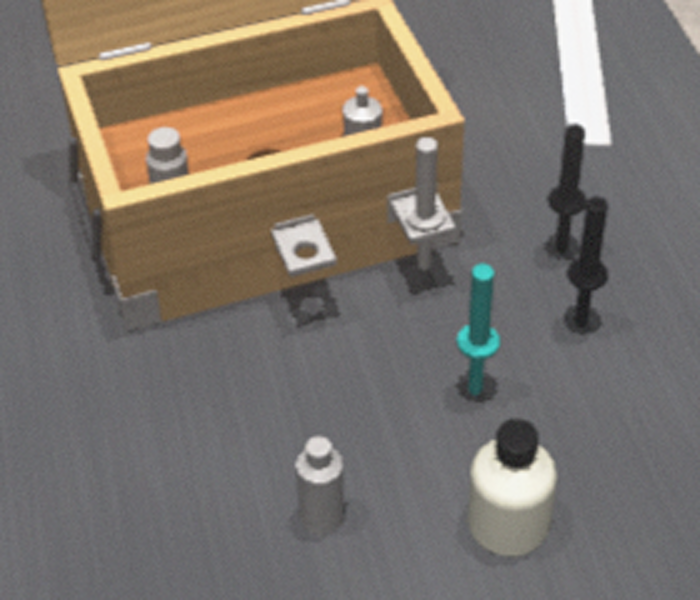

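Crops confirm the picks. The steel pin stands in the right-hand eye with its collar on the tongue, and the staple hole at crop (502,230) is empty. The middle block hole at (386,240) is empty. The bench punch's nose is at (737,275). The lid leans back with the hasp behind it. Next I fit the case pose from these points.

```bash
cat >> h.py <<'E'
def cT(p):
    c,s=np.cos(p[2]),np.sin(p[2]); return lambda q: np.array([p[0]+c*q[0]-s*q[1],p[1]+s*q[0]+c*q[1],q[2]])
E
python3 - <<'E'
from h import *
from scipy.optimize import least_squares as LS
t=cam('top');s=cam('side')
T=lambda u,v:(90+u/2.5,190+v/2.5); S=lambda u,v:(170+u/2.5,160+v/2.5)
X,Y=.07,.115
o=[(t,T(237,62),(X,-Y,.11)),(t,T(450,48),(-X,-Y,.11)),(t,T(470,403),(-X,Y,.11)),(t,T(243,420),(X,Y,.11)),(t,T(386,239),(-.015,0,.061)),(t,T(502,231),(-.094,0,.057)),
(s,S(107,205),(-X,Y,.11)),(s,S(462,122),(-X,-Y,.11)),(s,S(60,68),(X,Y,.11)),(s,S(306,249),(-.094,0,.057))]
f=lambda p:np.concatenate([proj(C,cT(p)(q))-uv for C,uv,q in o])
r=LS(f,[.54,.05,1.6],loss='soft_l1');p=r.x;print('case',p.round(4));print(f(p).reshape(-1,2).round(1).tolist())
W=cT(p)
for n,q in dict(hole=(-.015,0,.038),staple=(-.094,0,.058),stow=(-.094,-.08,.058),hinge=(X,0,.11)).items(): print(n,W(q).round(4))
L=[(t,T(103,4),-Y),(t,T(103,424),Y),(s,(178,99),Y),(s,(317,80),-Y)]
g=lambda a:np.concatenate([proj(C,W((X-.14*np.cos(a[0]),y,.11+.14*np.sin(a[0]))))-uv for C,uv,y in L])
r=LS(g,[1.8]);th=r.x[0];print('lid',r.x,g(r.x).round(1))
def hasp(l,b): # strap direction angle: closed -> along -lidnormal
    h=np.array([X-.1435*np.cos(th)+.012*np.sin(th)*0,0,0]); 
    along=np.array([-np.cos(th),np.sin(th)]); up=np.array([np.sin(th),np.cos(th)])
    h=np.array([X,.11])+.1435*along+.012*up
    e=h+l*(-np.cos(b)*up+np.sin(b)*along); return W((e[0],0,e[1]))
for b in (2.6,2.9,3.14,3.4,3.7,3.9): print(b,hasp(.094,b).round(3),proj(t,hasp(.094,b)).round(0),proj(s,hasp(.094,b)).round(0))
print('punch',tri((t,T(737,275)),(s,S(318,444))).round(4),'pintop',tri((t,T(488,92)),(s,S(427,145))).round(4))
E
```

```text
case [0.5378 0.0433 1.6631]
[[-0.2, -0.3], [0.2, -0.5], [-0.2, 0.2], [-0.3, 0.0], [-0.9, -0.7], [-0.2, -0.4], [-0.9, 2.3], [1.0, -0.0], [-0.9, 0.3], [-0.2, 1.0]]
hole [0.5392 0.0284 0.038 ]
staple [ 0.5465 -0.0503  0.058 ]
stow [ 0.6262 -0.0429  0.058 ]
hinge [0.5314 0.113  0.11  ]
lid [1.86634469] [ 0.5 -1.9 -0.7 -0.8 -3.7  4.4 -0.5 -3.3]
2.6 [0.518 0.257 0.267] [ 45. 274.] [230.  47.]
2.9 [0.518 0.26  0.239] [ 53. 277.] [231.  61.]
3.14 [0.518 0.256 0.217] [ 64. 280.] [233.  74.]
3.4 [0.519 0.246 0.194] [ 78. 282.] [236.  89.]
3.7 [0.521 0.228 0.173] [ 97. 283.] [240. 105.]
3.9 [0.522 0.212 0.162] [110. 284.] [243. 115.]
punch [ 0.5182 -0.2073  0.0725] pintop [ 0.6261 -0.0422  0.1212]
```

Call:
{"op": "servo_tool", "data": {"deltas": [9,-6,1,0,0,-0.3,18,-11,2,0,0,-0.6,27,-17,3,0,0,-0.9,37.9,-23.9,4.2,0,0,-1.216,37.9,-23.9,4.2,0,0,-1.216,37.9,-23.9,4.2,0,0,-1.216,37.9,-23.9,4.2,0,0,-1.216,37.9,-23.9,4.2,0,0,-1.216], "hand": 0.2}}

```text
clock: 1.15
tcp_pos: [0.5217, -0.2005, 0.1708]
ee_rot: [-0.001, 0.67, 0.742, 0.002]
contact_force: [-1.1, -0.3, 0.1]
opening: 0.051
gripper_force: 0.0
```

Call:
{"op": "servo_tool", "data": {"deltas": [0,0,0,0,0,0,0,0,0,0,0,0]}}

```text
clock: 1.4
tcp_pos: [0.5182, -0.2094, 0.1709]
ee_rot: [0.0, 0.675, 0.738, -0.001]
contact_force: [0.3, -0.5, 0.9]
opening: 0.0508
gripper_force: 0.0
```

```bash
cat >> h.py <<'E'
def see(n,f):
    s=ctrl.sense(); C=cam(n,s) ; a=ctrl.grab_frame(n); cv2.imwrite(f'pics/{f}.png',a)
    np.savez(f'pics/{f}.npz',K=C[0],A=C[1],e=C[2]); return C,a,s
def ld(f): z=np.load(f'pics/{f}.npz'); return z['K'],z['A'],z['e']
E
python3 - <<'E'
from h import *
C,a,s=see('wrist','w1'); print(s['clock'],proj(C,(.519,-.206,.068)),proj(C,(.519,-.206,0)))
E
```

```text
1.4 [315.47527252 231.37356692] [315.18513443 212.44492508]
```

View pics/w1.png

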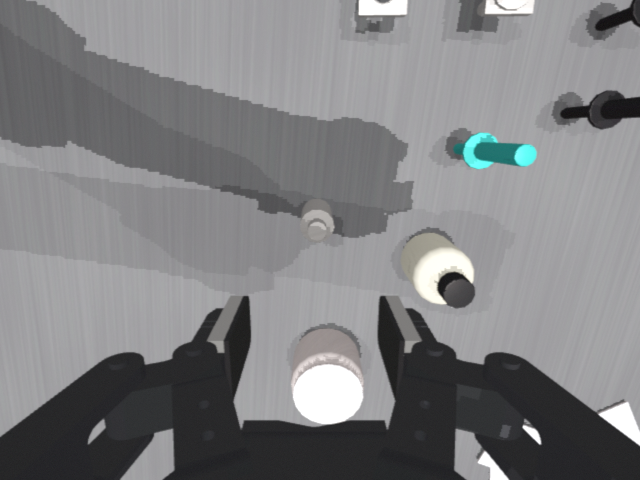

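The punch nose is at (317,231), within 1–2 px of the prediction, and the path down to it is free. I descend onto it.

Call:
{"op": "servo_tool", "data": {"deltas": [0.3,0.2,4,0,0,0,0.32,0.22,8,0,0,0,0.32,0.22,11,0,0,0,0.32,0.22,12.7,0,0,0,0.32,0.22,12.7,0,0,0,0.32,0.22,12.7,0,0,0]}}

```text
clock: 2.2
tcp_pos: [0.5221, -0.2041, 0.0453]
ee_rot: [0.001, 0.674, 0.739, 0.0]
contact_force: [-0.4, 0.7, 0.2]
opening: 0.0514
gripper_force: 0.0
```

Call:
{"op": "servo_tool", "data": {"deltas": [0,0,0,0,0,0,0,0,0,0,0,0,0,0,0,0,0,0,0,0,0,0,0,0,0,0,0,0,0,0], "hand": -1}}

```text
clock: 2.82
tcp_pos: [0.5216, -0.2037, 0.045]
ee_rot: [0.001, 0.674, 0.739, 0.0]
contact_force: [-1.8, -0.4, 5.1]
opening: 0.0093
gripper_force: 58.7
```

Run:
```python
from h import *
C,a,s=see('wrist','w2'); D,b,_=see('side','s2')
cv2.imwrite('pics/v2.png',np.hstack([a[120:480,140:500],cv2.resize(b[230:410,220:420],(400,360),interpolation=cv2.INTER_CUBIC)]))
```

```text
(no output)
```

View pics/v2.png

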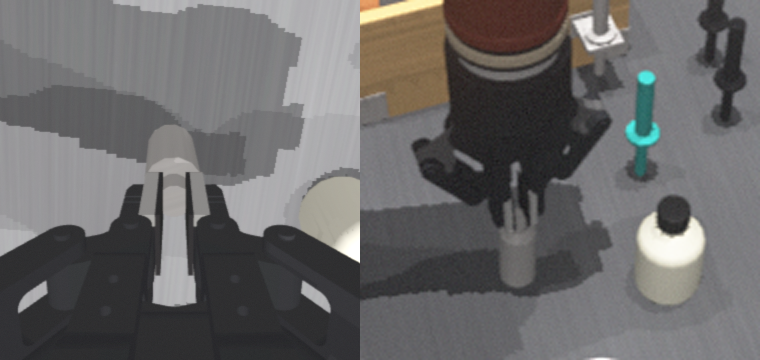

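Run:
```python
from h import *
w=ld('w2');s=ld('s2');st=ctrl.sense();T=rot(st['ee_rot']);p=np.array(st['tcp_pos']);print(p,st['opening'],st['contact_force'],st['moment'])
def show(n,q): a=proj(w,q)-[140,120];b=(proj(s,q)-[220,230])*2+[360,0];print(n,a.round(),b.round())
for x in(-.011,.011):
  for y in (-.007,.007,.013):show(('tip',x,y),p+T@[x,y,.014])
show('grasp',p+T@[0,0,-.005])
for h in(0,.052,.068):show(('punch',h),(.520,-.206,h))
show('p52x+',(.533,-.206,.052));show('p52x-',(.507,-.206,.052))
```

```text
[ 0.52165099 -0.203703    0.04504432] 0.00896463351314723 [-1.8600663  -0.66762021  6.41772002] [ 0.00412089  0.28792185 -0.0315355 ]
('tip', -0.011, -0.007) [160. 183.] [514. 261.]
('tip', -0.011, 0.007) [188. 183.] [533. 255.]
('tip', -0.011, 0.013) [200. 183.] [542. 253.]
('tip', 0.011, -0.007) [159. 141.] [505. 236.]
('tip', 0.011, 0.007) [188. 141.] [523. 231.]
('tip', 0.011, 0.013) [201. 141.] [531. 228.]
grasp [174. 179.] [518. 230.]
('punch', 0) [170. 146.] [519. 274.]
('punch', 0.052) [170. 185.] [517. 231.]
('punch', 0.068) [169. 202.] [516. 217.]
p52x+ [199. 187.] [535. 227.]
p52x- [140. 182.] [498. 235.]
```

The pads closed on the nose: the tips sit at the shoulder, at about z 0.05. I open, go 14 mm lower and regrip on the body.

Call:
{"op": "servo_tool", "data": {"deltas": [0,0,0,0,0,0,0,0,0,0,0,0,-0.2,-0.1,0,0,0,0,-0.2,-0.1,0,0,0,0,-0.2,-0.1,0.8,0,0,0,-0.2,-0.1,1.4,0,0,0,-0.2,-0.1,1.4,0,0,0], "hand": 0.2}}

```text
clock: 3.8
tcp_pos: [0.5199, -0.2053, 0.0293]
ee_rot: [-0.001, 0.674, 0.739, -0.0]
contact_force: [0.1, -0.2, -0.1]
opening: 0.0515
gripper_force: 0.0
```

Call:
{"op": "servo_tool", "data": {"deltas": [0,0,0,0,0,0,0,0,0,0,0,0,0,0,0,0,0,0,0,0,0,0,0,0], "hand": -1}}

```text
clock: 4.3
tcp_pos: [0.5206, -0.2056, 0.0306]
ee_rot: [0.0, 0.674, 0.739, 0.0]
contact_force: [-0.8, 0.5, 4.6]
opening: 0.0212
gripper_force: 58.8
```

Call:
{"op": "servo_tool", "data": {"deltas": [0,0,-5,0,0,0,0,0,-10,0,0,0,3,0.5,-13.5,0,0,0,8,1.3,-13.5,0,0,0,13,2.2,-13.5,0,0,0,18,3,-13.5,0,0,0,23.1,4,-13.5,0,0,0,23.1,4,-13.5,0,0,0]}}

```text
clock: 5.3
tcp_pos: [0.5386, 0.0354, 0.1649]
ee_rot: [-0.002, 0.67, 0.742, 0.002]
contact_force: [0.8, -0.9, -2.7]
opening: 0.0213
gripper_force: 59.2
```

Call:
{"op": "servo_tool", "data": {"deltas": [0,0,0,0,0,0,0,0,0,0,0,0,0,0,0,0,0,0]}}

```text
clock: 5.68
tcp_pos: [0.539, 0.0266, 0.1649]
ee_rot: [-0.0, 0.675, 0.738, -0.0]
contact_force: [0.6, 0.4, -2.3]
opening: 0.0211
gripper_force: 59.2
```

Run:
```python
from h import *
C,a,s=see('wrist','w3'); see('top','t3'); see('side','s3')
print(s['clock'],s['tcp_pos'],s['ee_rot'],s['opening']); W=cT([.5378,.0433,1.6631])
for n,q in dict(hole=(-.015,0,.062),r=(-.015,-.015,.062),f=(-.03,0,.062),stap=(-.094,0,.058),stow=(-.094,-.08,.058),c1=(-.07,-.115,.11),c2=(-.07,.115,.11),i1=(-.058,-.103,.11),i2=(-.058,.103,.11)).items(): print(n,proj(C,W(q)).round(1))
T=rot(s['ee_rot']);p=np.array(s['tcp_pos'])
for z in(.03,-.022,-.038):print('punch',z,proj(C,p+T@[0,0,z]).round(1))
```

```text
5.675 [0.53895623 0.02660019 0.16491358] [-2.26609755e-06  6.74797228e-01  7.38003108e-01 -3.37297851e-04] 0.021116514684175816
hole [314.3 233.6]
r [335.4 233.6]
f [314.4 253.7]
stap [314.6 330.5]
stow [417.3 330.3]
c1 [497.  336.6]
c2 [132.4 337.6]
i1 [480.2 319.4]
i2 [149.1 320.3]
punch 0.03 [313.8 271.3]
punch -0.022 [314.  316.2]
punch -0.038 [314.  336.6]
```

View pics/w3.png

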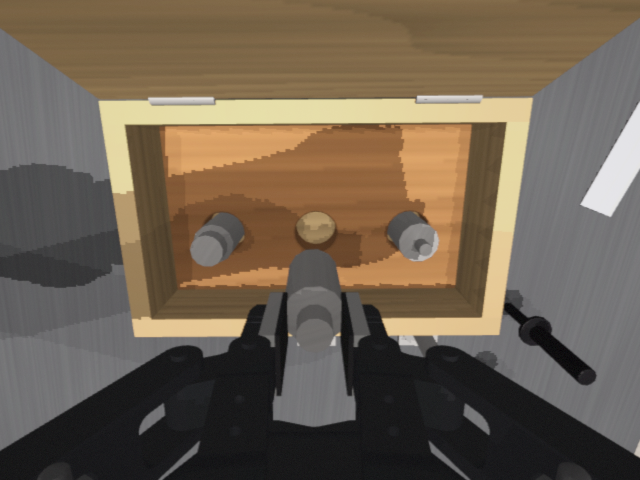

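The wrist view shows the empty hole near (316,228) and the punch held upright at column 315. The rim corners are at (134,338), (501,336), (101,102) and (531,99), about 2 px right of the prediction. I measure the hole and punch finely.

Run:
```python
from h import *
a=cv2.imread('pics/w3.png');C=ld('w3')
for uv,q in (((101,102),'bl'),((531,99),'br'),((134,338),'fl'),((501,336),'fr')): print(q,plane(C,uv,.11).round(4))
h=cv2.cvtColor(a,cv2.COLOR_BGR2HSV); g=cv2.cvtColor(a,cv2.COLOR_BGR2GRAY)
r=h[195:262,285:350]
# block is orange: print sat/hue rows down the hole's middle column and across
print('col316 hue',h[200:256:2,316,0].tolist());print('sat',h[200:256:2,316,1].tolist());print('val',h[200:256:2,316,2].tolist())
print('row222 hue',h[222,286:350:2,0].tolist());print('val',h[222,286:350:2,2].tolist());print('row232 hue',h[232,286:350:2,0].tolist());print('val',h[232,286:350:2,2].tolist())
print('punch row265 sat',h[265,280:350:2,1].tolist());print('row325 val',h[325,290:344:2,2].tolist());print('col314 val',h[244:350:3,314,2].tolist())
```

```text
bl [0.419  0.1023 0.11  ]
br [0.6455 0.1241 0.11  ]
fl [ 0.4307 -0.0372  0.11  ]
fr [ 0.6612 -0.0152  0.11  ]
col316 hue [14, 14, 14, 13, 14, 13, 18, 18, 18, 18, 19, 18, 18, 18, 18, 18, 18, 18, 18, 18, 17, 17, 13, 13, 12, 15, 10, 10]
sat [147, 146, 146, 150, 151, 150, 105, 104, 104, 102, 102, 102, 100, 102, 101, 107, 108, 107, 106, 105, 109, 111, 147, 144, 126, 12, 9, 9]
val [147, 148, 140, 134, 132, 126, 168, 169, 171, 175, 178, 182, 178, 172, 171, 150, 153, 155, 159, 155, 133, 129, 85, 83, 83, 85, 86, 87]
row222 hue [14, 14, 14, 13, 13, 14, 17, 18, 18, 18, 18, 18, 18, 18, 18, 18, 18, 18, 18, 18, 18, 18, 18, 18, 16, 14, 14, 14, 14, 14, 14, 14]
val [120, 119, 120, 119, 118, 106, 131, 135, 135, 152, 181, 182, 182, 181, 181, 182, 181, 181, 180, 180, 181, 181, 177, 153, 135, 140, 146, 146, 146, 146, 147, 146]
row232 hue [13, 13, 13, 13, 13, 14, 16, 17, 18, 18, 18, 18, 18, 18, 18, 18, 18, 18, 18, 18, 18, 18, 18, 17, 14, 14, 14, 14, 13, 13, 14, 14]
val [117, 117, 117, 117, 95, 72, 116, 132, 135, 151, 152, 152, 154, 154, 153, 153, 152, 153, 153, 154, 153, 154, 153, 138, 82, 79, 105, 113, 113, 116, 117, 117]
punch row265 sat [145, 149, 150, 147, 142, 35, 9, 9, 9, 12, 9, 12, 11, 12, 17, 12, 15, 12, 9, 9, 9, 12, 15, 12, 12, 15, 16, 13, 106, 151, 149, 150, 155, 150, 148]
row325 val [101, 101, 102, 92, 79, 99, 110, 110, 110, 111, 110, 110, 110, 111, 110, 111, 111, 112, 111, 109, 84, 85, 102, 103, 103, 79, 22]
col314 val [84, 81, 87, 87, 87, 85, 85, 86, 84, 84, 85, 84, 83, 84, 95, 126, 113, 112, 111, 112, 101, 85, 85, 83, 83, 111, 111, 110, 111, 110, 111, 108, 107, 110, 112, 112]
```

Run:
```python
from h import *
from scipy.optimize import least_squares as LS
C=ld('w3');s=ctrl.sense();T=rot(s['ee_rot']);p=np.array(s['tcp_pos']);W=cT([.5391,.0435,1.6645])
f=lambda v:[proj(C,p+T@[v[0]+x,0,v[1]+z])[1]-r for x,z,r in((.013,0,249.5),(.013,-.052,287),(.007,-.068,318))]
r=LS(f,[0,.03]);print('delta,zf',r.x.round(4),r.fun.round(1))
for n,q in dict(rimback=(0,0,.062),floorback=(0,0,.038),floorfront=(-.03,0,.038),fl=(-.015,.015,.038),fr=(-.015,-.015,.038)).items():print(n,proj(C,W(q)).round(1))
print(W((-.015,0,.038)),T.T@(W((-.015,0,.038))-p))
```

```text
delta,zf [-0.004   0.0369] [ 0.2 -0.3  0.2]
rimback [316.2 212.8]
floorback [316.  206.5]
floorfront [316.1 244.4]
fl [296.6 225.8]
fr [335.5 225.7]
[0.5405035 0.0285658 0.038    ] [0.0009696  0.00156707 0.12710858]
```

Run:
```python
from h import *
from scipy.optimize import least_squares as LS
C=ld('w3');s=ctrl.sense();T=rot(s['ee_rot']);p=np.array(s['tcp_pos'])
def f(v,zf):
    c,k=np.cos(v[1]),np.sin(v[1])
    return [proj(C,p+T@[v[0]+c*x+k*z,0,zf+c*z-k*x])[1]-r for x,z,r in((.013,0,249.5),(.013,-.052,287),(.007,-.068,318))]
for zf in(.0286,.0306,.0336,.0369):
    r=LS(f,[0,0],args=(zf,));print(zf,'foot x,tilt',r.x.round(4),r.fun.round(1))
S=ld('s3')
for z in(.031,-.021,-.037):print(proj(S,p+T@[0,0,z]).round(1))
a=cv2.imread('pics/s3.png');u,v=proj(S,p+T@[0,0,0]).astype(int)
cv2.imwrite('pics/v3.png',cv2.resize(a[v-60:v+60,u-60:u+60],(600,600),interpolation=cv2.INTER_CUBIC));print(u,v)
```

```text
0.0286 foot x,tilt [-0.0016 -0.0227] [ 0.3 -1.   0.7]
0.0306 foot x,tilt [-0.0021 -0.0169] [ 0.2 -0.8  0.6]
0.0336 foot x,tilt [-0.003  -0.0083] [ 0.2 -0.6  0.4]
0.0369 foot x,tilt [-0.0039  0.0013] [ 0.1 -0.3  0.2]
[274.7 192.4]
[272.7 165.7]
[272.  157.1]
273 176
```

View pics/v3.png

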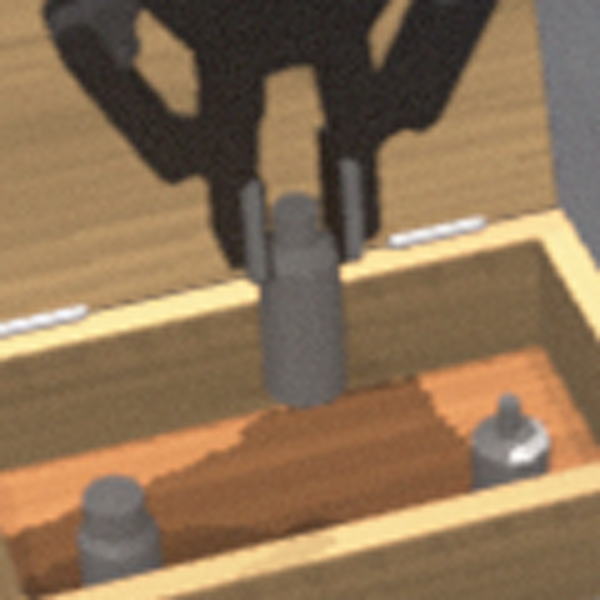

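The side crop shows the punch upright in the pads, nose top at (272,158) as predicted. I shift onto the hole and descend.

Call:
{"op": "servo_tool", "data": {"deltas": [0.2,0.13,2,0,0,0,0.2,0.13,4.5,0,0,0,0.2,0.13,6.6,0,0,0,0.2,0.13,6.6,0,0,0,0.2,0.13,7.3,0,0,0,0.2,0.13,7.8,0,0,0,0.2,0.13,7.8,0,0,0]}}

```text
clock: 6.7
tcp_pos: [0.5401, 0.0302, 0.0871]
ee_rot: [-0.0, 0.674, 0.739, -0.0]
contact_force: [-0.3, -0.3, -1.9]
opening: 0.0213
gripper_force: 59.2
```

Call:
{"op": "servo_tool", "data": {"deltas": [0,0,0.6,0,0,0,0,0,1.2,0,0,0,0,0,1.6,0,0,0,0,0,1.85,0,0,0,0,0,1.85,0,0,0]}}

```text
clock: 7.32
tcp_pos: [0.54, 0.0303, 0.0687]
ee_rot: [-0.0, 0.674, 0.739, -0.0]
contact_force: [-0.1, 0.7, -0.8]
opening: 0.0214
gripper_force: 59.4
```

Call:
{"op": "servo_tool", "data": {"deltas": [0,0,0,0,0,0,0,0,0,0,0,0,0,0,-1,0,0,0,0,0,-4,0,0,0,0,0,-9,0,0,0,0,0,-14.5,0,0,0,0,2,-20,0,0,0,0,4,-22,0,0,0], "hand": 0.2}}

```text
clock: 8.32
tcp_pos: [0.582, 0.0345, 0.2942]
ee_rot: [0.003, 0.674, 0.739, 0.003]
contact_force: [0.9, -0.3, -0.7]
opening: 0.0514
gripper_force: 0.0
```

Run:
```python
from h import *
C,a,s=see('wrist','w4'); S,b,_=see('side','s4');print(s['clock'],s['tcp_pos'])
cv2.imwrite('pics/v4.png',np.hstack([a[200:480,120:480],cv2.resize(b[120:260,180:360],(360,280),interpolation=cv2.INTER_CUBIC)]))
```

```text
8.325 [0.58198585 0.03451776 0.29416261]
```

View pics/v4.png

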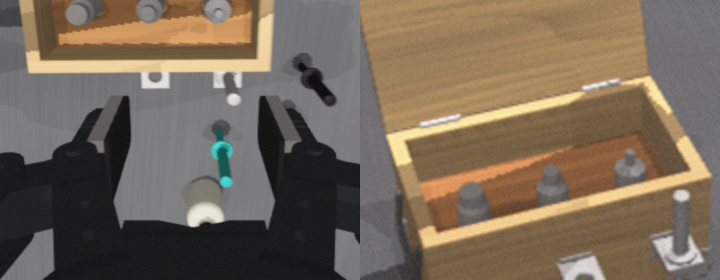

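The punch stands in the middle hole at the same depth as its neighbours. Next I take the shut gripper behind the lid.

Call:
{"op": "servo_tool", "data": {"deltas": [5,1,0,0,0,0,11,2,0,0,0,0,17.8,2.5,0,0,0,0,17.8,2.5,0,0,0,0,17.8,2.5,0,0,0,0,17.8,2.5,4,0,0,0,17.8,2.5,7.5,0,0,0,17.8,2.5,7.5,0,0,0], "hand": -1}}

```text
clock: 9.43
tcp_pos: [0.5869, 0.2092, 0.2104]
ee_rot: [-0.001, 0.675, 0.738, -0.004]
contact_force: [-0.1, -0.1, 0.3]
opening: 0.0001
gripper_force: 0.0
```

Call:
{"op": "servo_tool", "data": {"deltas": [-1,1.5,0,0,0,0,-3,1.5,0,0,0,0,-5,1.5,0,0,0,0,-7.5,1.5,0,0,0,0,-9,1.5,0,0,0,0,-10.5,1.5,0,0,0,0,-12,1.5,0.2,0,0,0,-13,1.5,0.5,0,0,0]}}

```text
clock: 10.42
tcp_pos: [0.6157, 0.0844, 0.2083]
ee_rot: [0.0, 0.674, 0.739, 0.0]
contact_force: [1.4, 4.2, 0.1]
opening: -0.0
gripper_force: 1.8
```

Call:
{"op": "servo_tool", "data": {"deltas": [-1,0,0.5,0,0,0,-2,0,1.3,0,0,0,-3,0,2.2,0,0,0,-3.9,0,3.1,0,0,0,-4.6,0,4.3,0,0,0,-5.2,0,5.4,0,0,0,-5.6,0,6.5,0,0,0,-5.7,0,7.1,0,0,0]}}

```text
clock: 11.42
tcp_pos: [0.62, 0.0278, 0.1363]
ee_rot: [-0.0, 0.674, 0.739, -0.001]
contact_force: [-0.5, -1.5, 2.2]
opening: 0.0001
gripper_force: 1.4
```

Call:
{"op": "servo_tool", "data": {"deltas": [0,0,0.4,0,0,0,0,0,0.8,0,0,0,0,0,0.8,0,0,0]}}

```text
clock: 11.8
tcp_pos: [0.6202, 0.0294, 0.1291]
ee_rot: [-0.001, 0.674, 0.739, 0.0]
contact_force: [-1.0, 0.9, 0.4]
opening: 0.0002
gripper_force: 0.0
```

Call:
{"op": "servo_tool", "data": {"deltas": [0,0,0.3,0,0,0,0,0,0.6,0,0,0,0,0,0.6,0,0,0]}}

```text
clock: 12.18
tcp_pos: [0.6206, 0.0288, 0.1233]
ee_rot: [-0.0, 0.674, 0.739, 0.0]
contact_force: [-0.0, -1.0, 0.5]
opening: 0.0003
gripper_force: 0.1
```

Call:
{"op": "servo_tool", "data": {"deltas": [0,0,0.25,0,0,0,0,0,0.5,0,0,0,0,0,0.5,0,0,0]}}

```text
clock: 12.55
tcp_pos: [0.6207, 0.0288, 0.1183]
ee_rot: [-0.0, 0.674, 0.739, 0.0]
contact_force: [0.2, -0.7, 0.3]
opening: -0.0001
gripper_force: 0.3
```

Run:
```python
from h import *
w=see('wrist','w5')[1];t=see('top','t5')[1];s=see('side','s5')[1]
A=cv2.resize(t[170:370,80:320],(400,333));B=cv2.resize(s[60:300,150:400],(400,384));
m=np.zeros((600,800,3),np.uint8);m[:333,:400]=A;m[:384,400:]=B;m[333:600,0:356]=cv2.resize(w,(356,267));cv2.imwrite('pics/v5.png',m)
```

```text
(no output)
```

View pics/v5.png

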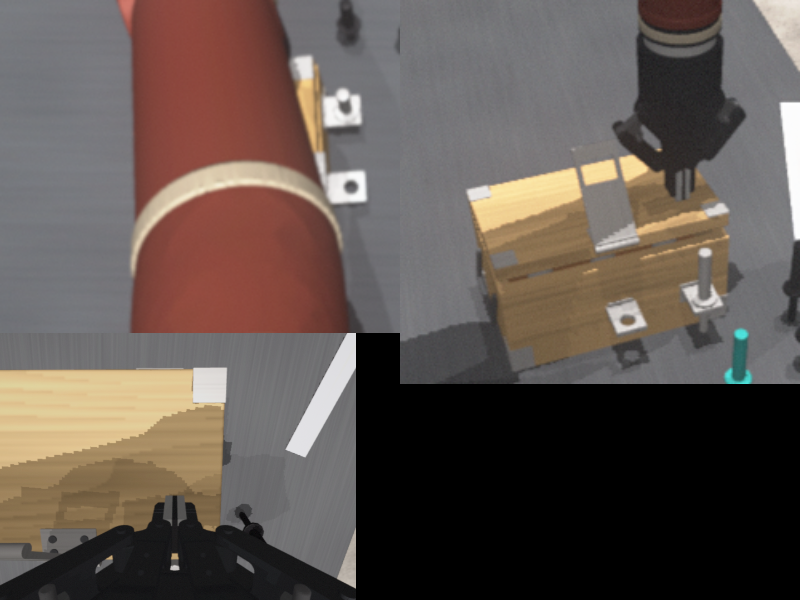

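The last picture shows the lid almost shut, with a gap of a few mm at the front. The hasp stands up leaning back, and the fingertips are just over the lid. I press on with the force watched.

Call:
{"op": "servo_tool", "data": {"deltas": [0,0,0.25,0,0,0,0,0,0.5,0,0,0,0,0,0.5,0,0,0]}}

```text
clock: 13.08
tcp_pos: [0.6205, 0.0286, 0.1133]
ee_rot: [-0.0, 0.674, 0.739, -0.0]
contact_force: [0.8, 0.0, 1.3]
opening: 0.0001
gripper_force: 0.2
```

Call:
{"op": "servo_tool", "data": {"deltas": [0,0,0.2,0,0,0,0,0,0.4,0,0,0,0,0,0.4,0,0,0]}}

```text
clock: 13.45
tcp_pos: [0.6207, 0.0286, 0.1093]
ee_rot: [-0.0, 0.674, 0.739, 0.0]
contact_force: [0.6, -0.6, 1.3]
opening: -0.0001
gripper_force: 0.3
```

Call:
{"op": "servo_tool", "data": {"deltas": [0,0,0.2,0,0,0,0,0,0.4,0,0,0,0,0,0.6,0,0,0,0,0,0.6,0,0,0]}}

```text
clock: 13.95
tcp_pos: [0.6209, 0.0286, 0.1078]
ee_rot: [0.001, 0.674, 0.739, 0.0]
contact_force: [-6.5, -3.3, 20.7]
opening: -0.0
gripper_force: 10.4
```

Call:
{"op": "servo_tool", "data": {"deltas": [0.5,0,-3,0,0,0,2,-1,-7.1,0,0,0,4.2,-2,-7.1,0,0,0,4.2,-5,-7.1,0,0,0,4.2,-8,-7.1,0,0,0,4.2,-8,-7.1,0,0,0,4.2,-8,-7.1,0,0,0]}}

```text
clock: 14.82
tcp_pos: [0.5379, 0.0637, 0.1747]
ee_rot: [0.0, 0.674, 0.739, 0.001]
contact_force: [0.6, -0.7, 0.7]
opening: 0.0001
gripper_force: 0.0
```

Run:
```python
from h import *
S,b,s=see('side','s6');W=cT([.5385,.0434,1.664]);print(s['clock'],s['tcp_pos'],'case xy',[np.round(v,4) for v in (np.linalg.inv(np.array([[np.cos(1.664),-np.sin(1.664)],[np.sin(1.664),np.cos(1.664)]]))@(np.array(s['tcp_pos'])[:2]-[.5385,.0434]))])
g=cv2.cvtColor(b,cv2.COLOR_BGR2GRAY)
for y in(.06,-.06):
    for z in(.126,.11):print(y,z,proj(S,W((-.07,y,z))).round(1))
    u,v=proj(S,W((-.07,y,.118))).astype(int);print(v-12,g[v-12:v+14,u].tolist())
old=cv2.cvtColor(cv2.imread('pics/s5.png'),cv2.COLOR_BGR2GRAY);u,v=proj(S,W((-.07,.06,.118))).astype(int);print('old',old[v-12:v+14,u].tolist())
```

```text
14.825 [0.53789201 0.06370813 0.17468017] case xy [np.float64(0.0203), np.float64(-0.0013)]
0.06 0.126 [247.5 227.6]
0.06 0.11 [248.4 235.3]
219 [203, 210, 218, 216, 218, 213, 208, 196, 163, 115, 99, 98, 93, 96, 98, 133, 125, 110, 102, 106, 102, 108, 112, 108, 101, 99]
-0.06 0.126 [323.4 209. ]
-0.06 0.11 [323.4 216.7]
200 [204, 208, 214, 212, 207, 199, 196, 195, 187, 128, 103, 105, 99, 102, 104, 123, 124, 113, 106, 107, 111, 113, 112, 112, 107, 103]
old [113, 98, 98, 95, 94, 96, 93, 100, 88, 75, 93, 109, 111, 109, 108, 109, 109, 103, 107, 103, 104, 107, 106, 104, 98, 91]
```

The lid edge is now at row 227.5, which matches shut. Next I swing the hasp.

Call:
{"op": "servo_tool", "data": {"deltas": [-2,0,0,0,0,0,-4,0,0,0,0,0,-6,0,0,0,0,0,-8,0,0,0,0,0,-9.5,0,0,0,0,0,-10.8,0,0,0,0,0,-12,0,0.5,0,0,0,-13.2,0,1.5,0,0,0]}}

```text
clock: 15.88
tcp_pos: [0.5497, -0.0688, 0.1595]
ee_rot: [0.0, 0.674, 0.739, 0.0]
contact_force: [-1.1, 0.7, 0.1]
opening: -0.0001
gripper_force: 0.2
```

Call:
{"op": "servo_tool", "data": {"deltas": [-1,0,1.5,0,0,0,-1.8,0,3,0,0,0,-2.3,0,4.4,0,0,0,-2.3,0,5.7,0,0,0,-2,0,7,0,0,0,-1.5,0,8.2,0,0,0,-1.5,0,8.2,0,0,0]}}

```text
clock: 16.75
tcp_pos: [0.5498, -0.0817, 0.0766]
ee_rot: [-0.001, 0.673, 0.74, -0.0]
contact_force: [0.2, 0.4, -0.4]
opening: 0.0
gripper_force: 0.0
```

```bash
cat >> h.py <<'E'
CP=[.5388,.0434,1.664]
def cinv(p): 
    c,s=np.cos(CP[2]),np.sin(CP[2]);d=np.array(p)[:2]-CP[:2];return np.r_[c*d[0]+s*d[1],-s*d[0]+c*d[1],p[2]].round(4)
def haspw(l,b,y=0): return cT(CP)((-.0735-l*np.sin(b),y,.122-l*np.cos(b)))
E
python3 - <<'E'
from h import *
S,b,s=see('side','s7');T,t,_=see('top','t7');C,w,_=see('wrist','w7');print(s['clock'],cinv(s['tcp_pos']))
for be in(.3,.6,.9,1.2,1.5,2,2.5):print(be,[(proj(S,haspw(.094,be,y))).round(0).tolist() for y in(-.021,.021)],[(proj(C,haspw(.094,be,y))).round(0).tolist() for y in(-.021,.021)])
h=cv2.cvtColor(b,cv2.COLOR_BGR2HSV);m=((h[...,1]<45)&(h[...,2]>115)).astype(np.uint8)
for d in cv2.findContours(m,0,2)[0]:
    if cv2.contourArea(d)>25:
        x=cv2.boundingRect(d)
        if 200<x[0]<420 and 80<x[1]<360:print('side blob',x,cv2.contourArea(d))
E
```

```text
16.75 [-0.1256  0.0007  0.0766]
0.3 [[307.0, 271.0], [282.0, 278.0]] [[352.0, 218.0], [275.0, 218.0]]
0.6 [[313.0, 277.0], [287.0, 284.0]] [[352.0, 269.0], [274.0, 269.0]]
0.9 [[317.0, 278.0], [290.0, 285.0]] [[355.0, 321.0], [272.0, 321.0]]
1.2 [[320.0, 274.0], [293.0, 281.0]] [[360.0, 374.0], [267.0, 374.0]]
1.5 [[321.0, 264.0], [293.0, 271.0]] [[368.0, 430.0], [259.0, 430.0]]
2 [[319.0, 237.0], [290.0, 244.0]] [[392.0, 531.0], [235.0, 532.0]]
2.5 [[312.0, 204.0], [282.0, 211.0]] [[449.0, 622.0], [178.0, 623.0]]
side blob (280, 245, 38, 41) 319.5
side blob (207, 223, 18, 13) 142.5
side blob (272, 219, 13, 12) 38.0
```

Call:
{"op": "servo_tool", "data": {"deltas": [0.8,0,0,0,0,0,1.6,0,0,0,0,0,2.4,0,0,0,0,0,3,0,0,0,0,0,3.6,0,0,0,0,0,3.6,0,0,0,0,0]}}

```text
clock: 17.65
tcp_pos: [0.5471, -0.0465, 0.0775]
ee_rot: [-0.0, 0.674, 0.739, 0.0]
contact_force: [0.2, -0.4, -1.1]
opening: 0.0001
gripper_force: 0.2
```

Call:
{"op": "servo_tool", "data": {"deltas": [0.3,0,0,0,0,0,0.6,0,0,0,0,0,0.8,0,0,0,0,0,0.8,0,0,0,0,0]}}

```text
clock: 18.15
tcp_pos: [0.5466, -0.0428, 0.0774]
ee_rot: [0.001, 0.675, 0.738, -0.002]
contact_force: [1.3, -6.8, -2.9]
opening: 0.0
gripper_force: 3.4
```

Run:
```python
from h import *
S,b,s=see('side','s8');C,w,_=see('wrist','w8');print(s['clock'],cinv(s['tcp_pos']),np.round(s['contact_force'],1))
for be in(0,.1,.2,.3,.4,.6):print(be,[(proj(S,haspw(.094,be,y))).round(0).tolist() for y in(-.021,.021)],[(proj(C,haspw(.094,be,y))).round(0).tolist() for y in(-.021,.021)])
h=cv2.cvtColor(b,cv2.COLOR_BGR2HSV);m=((h[...,1]<45)&(h[...,2]>115)).astype(np.uint8)
for d in cv2.findContours(m,0,2)[0]:
    if cv2.contourArea(d)>15:
        x=cv2.boundingRect(d)
        if 200<x[0]<420 and 80<x[1]<360:print('side blob',x,cv2.contourArea(d))
```

```text
18.15 [-0.0865  0.0002  0.0774] [ 1.3 -6.8 -2.9]
0 [[302.0, 261.0], [277.0, 267.0]] [[351.0, 238.0], [277.0, 238.0]]
0.1 [[304.0, 265.0], [279.0, 271.0]] [[351.0, 254.0], [278.0, 254.0]]
0.2 [[306.0, 268.0], [281.0, 275.0]] [[351.0, 270.0], [278.0, 270.0]]
0.3 [[307.0, 271.0], [282.0, 278.0]] [[351.0, 286.0], [278.0, 286.0]]
0.4 [[309.0, 273.0], [284.0, 280.0]] [[351.0, 302.0], [278.0, 302.0]]
0.6 [[313.0, 277.0], [287.0, 284.0]] [[352.0, 336.0], [277.0, 336.0]]
side blob (208, 223, 17, 13) 128.5
side blob (337, 215, 8, 7) 37.0
```

Call:
{"op": "servo_tool", "data": {"deltas": [-1.5,0,0,0,0,0,-3,0,0,0,0,0,-3.5,0,-4,0,0,0,-3,2,-8.8,0,0,0,-2,5,-8.8,0,0,0,-1.2,8,-8.8,0,0,0,-1.2,8,-8.8,0,0,0,-1.2,8,-8.8,0,0,0], "hand": -1}}

```text
clock: 19.25
tcp_pos: [0.6266, -0.0446, 0.1652]
ee_rot: [-0.001, 0.674, 0.739, -0.0]
contact_force: [0.6, -0.9, 0.3]
opening: 0.0004
gripper_force: 0.0
```

Run:
```python
from h import *
S,b,s=see('side','s9');C,w,s=see('wrist','w9');T,t,_=see('top','t9');print(s['clock'],cinv(s['tcp_pos']))
h=cv2.cvtColor(b,cv2.COLOR_BGR2HSV);m=((h[...,1]<45)&(h[...,2]>90)).astype(np.uint8)*255
for y in range(205,292,3): print(y,''.join('#' if h[y,x,1]<45 and h[y,x,2]>120 else('+' if h[y,x,1]<45 and h[y,x,2]>75 else '.') for x in range(262,352)))
W=cT(CP)
for be in(0,.15,.3,.6):print(be,[(proj(S,haspw(.094,be,y))).round(0).tolist() for y in(-.021,.021)])
print('tongue end',[proj(S,W((-.108,y,.058))).round(0).tolist() for y in(-.015,.015)],'hole',proj(S,W((-.094,0,.058))).round(1),'hinge',[proj(S,haspw(0,0,y)).round(0).tolist() for y in(-.021,.021)])
print('wrist: pin top',proj(C,W((-.094,-.08,.122))),'staple',proj(C,W((-.094,0,.058))))
```

```text
19.3 [-0.096  -0.079   0.1654]
205 ........................########..........................................................
208 ............##############+++#####........................................................
211 ......#####...##############+++####.......................................................
214 ........######++#####################.....................................................
217 .........#####################+#######.....................................####+++........
220 ..........#######################+++++.....................................++++++++.......
223 ...........##########+++++++++++++++++.....................................++++++++.......
226 ............++++++++++++++++++++++++++.....................................+++++++........
229 .............+++++++++++++++++++++++++.....................................+++++++........
232 .............+++++++++++++++++++++++++.....................................+++++++........
235 .............+++++++++++++++++++++++++....................................++++++++........
238 .............+++++++
[... 1312 characters left out ...]
........................................................................++++++++++++++++
283 ...........................................................++++++++++++++++++++++++++++#++
286 ...+.+............................................+++++++++++++++++++++++++++++++#++++++++
289 ...........................................+++++++++++++++++++++++++++++++++++++++++++++++
0 [[302.0, 261.0], [277.0, 267.0]]
0.15 [[305.0, 266.0], [280.0, 273.0]]
0.3 [[307.0, 271.0], [282.0, 278.0]]
0.6 [[313.0, 277.0], [287.0, 284.0]]
tongue end [[305.0, 264.0], [286.0, 269.0]] hole [292.8 260. ] hinge [[300.0, 218.0], [274.0, 225.0]]
wrist: pin top [315.70600146 259.69450313] staple [204.67299525 231.93852637]
```

The hasp's lower-left corner is at (277,268). That matches angle 0, and the tongue shows through the slot. Now the pin: I open, descend on its grip and close.

Call:
{"op": "servo_tool", "data": {"deltas": [0.2,0,0,0,0,0,0.2,0,0,0,0,0,0.2,0,0,0,0,0,0.2,0,3,0,0,0,0.2,0,6,0,0,0,0.2,0,8.3,0,0,0,0.2,0,8.3,0,0,0], "hand": 0.2}}

```text
clock: 20.27
tcp_pos: [0.6256, -0.0422, 0.0807]
ee_rot: [-0.002, 0.674, 0.739, -0.002]
contact_force: [0.8, -1.4, 0.2]
opening: 0.0507
gripper_force: 0.0
```

Call:
{"op": "servo_tool", "data": {"deltas": [0,0,0,0,0,0,0,0,0,0,0,0,0,0,0,0,0,0,0,0,0,0,0,0,0,0,0,0,0,0], "hand": -1}}

```text
clock: 20.9
tcp_pos: [0.6279, -0.042, 0.0841]
ee_rot: [0.001, 0.674, 0.739, 0.001]
contact_force: [-1.2, -0.1, 6.3]
opening: 0.0102
gripper_force: 58.6
```

Call:
{"op": "servo_tool", "data": {"deltas": [0,0,-1,0,0,0,0,0,-2.5,0,0,0,0,0,-4,0,0,0,0,0,-5.5,0,0,0,0,0,-6.5,0,0,0,0,0,-6.5,0,0,0,0,0,-6.5,0,0,0]}}

```text
clock: 21.78
tcp_pos: [0.6267, -0.0421, 0.1471]
ee_rot: [-0.0, 0.674, 0.739, -0.0]
contact_force: [-1.2, -0.8, -0.7]
opening: 0.0107
gripper_force: 58.5
```

```bash
cat >> h.py <<'E'
def asc(b,x0,x1,y0,y1,st=3):
    h=cv2.cvtColor(b,cv2.COLOR_BGR2HSV)
    for y in range(y0,y1,st): print(y,''.join('#' if h[y,x,1]<45 and h[y,x,2]>120 else('+' if h[y,x,1]<45 and h[y,x,2]>75 else ('o' if h[y,x,1]<45 else '.')) for x in range(x0,x1)))
E
python3 - <<'E'
from h import *
C,w,s=see('wrist','w10');S,b,_=see('side','s10');print(s['clock'],s['tcp_pos'],cinv(s['tcp_pos']),s['opening'],np.round(s['contact_force'],1))
T=rot(s['ee_rot']);p=np.array(s['tcp_pos'])
for z in(-.04,0,.02,.024,.07): print(z,proj(C,p+T@[0,0,z]).round(1),proj(S,p+T@[0,0,z]).round(1))
u,v=proj(S,p).astype(int);asc(b,u-25,u+25,v-45,v+60,3)
print('wrist');asc(w,270,360,200,330,4)
E
```

```text
21.775 [ 0.62670399 -0.04212259  0.14714373] [-0.0933 -0.0796  0.1471] 0.010745268941195412 [-1.2 -0.8 -0.7]
-0.04 [314.1 339.5] [341.8 184.2]
0 [313.9 294. ] [341.3 205.1]
0.02 [313.9 278.1] [341.  215.1]
0.024 [313.9 275.3] [340.9 217. ]
0.07 [313.8 249.4] [340.3 238.7]
160 ...................o.....o++oooooooooooooooooooooo
163 ............o.....oo.oo..o++ooo..ooooooooooooooooo
166 .................o.o..oooo++ooooo..ooooooooooooooo
169 .......................o++##+ooooooooooooooooooooo
172 ............o..........o+#+oo...o.oooooooooo++++++
175 .....................o..+#+...ooo.o.ooooo++#+###++
178 ......................o.........++++oooo+#####+###
181 .....................o++.......oo++++oo++#+#######
184 ...................o+++++++++o..o++++oo++#########
187 ...................o++++++++++..o++++oo+##########
190 .................o.+++++++++++.oo+++ooo+##########
193 ...................+++++++++++..+++++++###########
196 ...................o++++o++++o.oo++###############
199 ...................++++++++++#####################
202 .....................++++++++####......#+#########
20
[... 3538 characters left out ...]
++oooooo+++++++++++++++#+++++++++##
304 +oooooooooo++++++++++++++ooooooo+++++++++++++++++++++++++oooooo++++++++++++++ooooooooooo++
308 ooooooooooo++++++++++++++oooooo++++++++++++++++++++++++++ooooooo+++++++++++++ooooooooooooo
312 oooooooooo++++++++++++++ooooooo++++++++++++++++++++++++++ooooooo++++++++++++++oooooooooooo
316 ooooooooo+++++++++++++++ooooooo+++++++++++++++++++++++++++ooooooo++++++++++++++ooooooooooo
320 ooooooooo++++++++++++++oooooooo+++++++++++######++++++++++ooooooo+++++++++++++++oooooooooo
324 oooooooo+++++++++++++++ooooooo++++#++++++++++++++++++##+++oooooooo++++++++++++++oooooooooo
328 ooooooo+++++++++++++++ooooooo++++++++++++++++++++++####++++ooooooo+++++++++++++++ooooooooo
```

Call:
{"op": "servo_tool", "data": {"deltas": [0,-2,0,0,0,0,0,-4,0,0,0,0,0,-6,0,0,0,0,0,-7.95,0,0,0,0,0,-7.95,0,0,0,0,0,-7.95,0,0,0,0]}}

```text
clock: 22.62
tcp_pos: [0.549, -0.0492, 0.1477]
ee_rot: [0.0, 0.674, 0.739, 0.001]
contact_force: [0.3, -0.3, -0.5]
opening: 0.0103
gripper_force: 58.6
```

Run:
```python
from h import *
C,w,s=see('wrist','w11');S,b,_=see('side','s11');print(s['clock'],s['tcp_pos'],cinv(s['tcp_pos']))
T=rot(s['ee_rot']);p=np.array(s['tcp_pos'])
for z in(.026,.06,.072): print(z,proj(C,p+T@[0,0,z]).round(1),proj(S,p+T@[0,0,z]).round(1))
W=cT([.5391,.0435,1.664])
for n,q in dict(hole=(-.094,0,.058),e1=(-.108,-.015,.058),e2=(-.108,.015,.058)).items():print(n,proj(C,W(q)).round(1),proj(S,cT([.5378,.0433,1.6631])(q)).round(1))
asc(b,262,330,200,282,2)
```

```text
22.625 [ 0.54903933 -0.04924446  0.14765496] [-0.0932 -0.0016  0.1477]
0.026 [313.9 273.9] [292.1 229.9]
0.06 [313.8 254.2] [292.9 246. ]
0.072 [313.8 248.5] [293.2 251.5]
hole [311.7 242.1] [292.2 260.2]
e1 [333.5 261.6] [304.1 263.9]
e2 [290.1 261.7] [285.7 268.8]
200 .....................++++++++++++..++++.............................
202 ......................+++++++++++..++++.............................
204 ......................+++++++++++..++++.............................
206 ......................+++++++++++..+++..............................
208 ..........#######+....++++.++++++..+++..............................
210 ......#####+++#######+++++++++++++..................................
212 .......####++#########+++++++++++###................................
214 ........#####+++#########++++++++####...............................
216 .........####+++#########+++++++++####..............................
218 ..........##############+++++++++#####..............................
220 ..........######++++#####+++++++++++++..............................
222 ...........++##########+++
[... 1459 characters left out ...]
++++++++++++++++...........................
264 ...............++++++++###++++++++++++++++........................oo
266 ...............++++++++++#+++++++++++++++.................oooooooooo
268 ...............+##++++.+++++++++..................oooooooooooooooooo
270 ...........................................ooooooooooooooo+oo+oooooo
272 ....................................oooooooooooooooooooo+o+oo+oooooo
274 .............................oooooooooooo+ooo+o+ooooooo+oo+++++ooooo
276 ......................ooooooooooooooooooo+o+o+oooo++++++++++++o+oooo
278 ..............ooooooooooooooooooooo+ooooooo++ooo++ooo+oo+++++ooooooo
280 ......ooooooooooooooooooooooooooooooo++oooo+ooooooooo+ooooooooooo+oo
```

Run:
```python
from h import *
w=cv2.imread('pics/w10.png');C=ld('w10');W=cT([.5391,.0435,1.664])
for n,q in dict(hole=(-.094,0,.058),e1=(-.108,-.015,.058),e2=(-.108,.015,.058)).items():print(n,proj(C,W(q)).round(1))
u,v=proj(C,W((-.094,0,.058))).astype(int)
g=cv2.cvtColor(w,cv2.COLOR_BGR2GRAY);print(u,v)
for y in range(v-16,v+32,2): print(y,' '.join('%3d'%k for k in g[y,u-32:u+34:2]))
```

```text
hole [197.2 242.2]
e1 [220.7 261.7]
e2 [177.1 261.8]
197 242
226 136 135 136 137 136 136 135 137 137 136 136 136 137 136 114 113 128 128 128 129 128 129 130 128 129 129 128 129 129 128 128 129 129
228 137 137 137 136 137 137 137 136 138 137 137 137 138 137 120 102 117 119 118 119 118 117 118 118 118 119 118 118 118 118 118 119 117
230 135 135 136 135 135 136 136 136 135 136 136 135 137 137 121  92  82  84  87  86  81  79  79 105 121 121 119  86  73  68  69  71  73
232 132 134 134 133 133 133 134 134 133 133 134 133 134 135 126  97  78  81  85  77  76  77 111 136 136 134 133  90  65  60  61  61  66
234 135 135 136 135 135 135 135 135 135 135 134 135 135 134 132  87  76  80  76  75  76 109 134 136 135 136 133  90  66  60  61  60  65
236 136 137 136 136 137 137 137 136 137 136 135 135 136 135 133  94  77  75  74  76  69 103 133 136 136 135 134  97  67  59  61  61  60
238 133 133 133 132 132 133 132 132 133 132 132 131 131 132 131 106  76  76  76  73  67  80 129 136 136 134 135  99  68  59  61  61  60
240 123 123 123 123 122 123 123 123 122 122 123 123 122 123 122 114  78  77  74  71  69
[... 1524 characters left out ...]
 113 111 113 114 113
264 101 104 104 103 103 106 106 104 102 104 106 102 102 103 104 109 112 111 116 116 111 112 113 112 113 114 112 114 112 110 114 115 112
266 102 104 104 102 103 105 106 103 102 105 106 100 101 105 102 105 105 106 110 115 111 112 113 112 114 114 114 113 112 111 114 114 113
268 103 104 104 103 104 106 106 104 103 105 105 101 100 103 102 104 105 105 107 110 110 109 112 111 113 114 113 115 111 110 113 113 111
270 104 104 104 103 104 105 105 103 103 104 106 101 102 104 104 105 105 106 108 107 103 105 106 106 112 114 113 114 112 110 113 115 113
272 103 105 104 103 104 105 105 103 102 105 104 101 100 104 104 104 104 104 108 107 104 104 105 105 106 107 106 105 108 110 113 114 114
```

The tongue edges sit within 0.5 px of the fitted pose. I correct by −0.4 and −1 mm and lower into the staple, watching the force.

Call:
{"op": "servo_tool", "data": {"deltas": [-0.04,-0.1,0,0,0,0,-0.04,-0.1,0.8,0,0,0,-0.04,-0.1,1.6,0,0,0,-0.04,-0.1,2.2,0,0,0,-0.04,-0.1,2.8,0,0,0,-0.04,-0.1,2.8,0,0,0]}}

```text
clock: 23.48
tcp_pos: [0.5467, -0.0498, 0.119]
ee_rot: [-0.0, 0.674, 0.739, -0.0]
contact_force: [0.6, 0.5, -1.0]
opening: 0.0104
gripper_force: 58.6
```

Call:
{"op": "servo_tool", "data": {"deltas": [0,0,0.8,0,0,0,0,0,1.7,0,0,0,0,0,2.5,0,0,0,0,0,3.1,0,0,0,0,0,3.4,0,0,0,0,0,3.5,0,0,0]}}

```text
clock: 24.22
tcp_pos: [0.5471, -0.0498, 0.0845]
ee_rot: [-0.0, 0.674, 0.739, 0.0]
contact_force: [0.5, 0.2, -0.5]
opening: 0.0106
gripper_force: 58.6
```

Call:
{"op": "servo_tool", "data": {"deltas": [0,0,0.15,0,0,0,0,0,0.3,0,0,0,0,0,0.3,0,0,0]}}

```text
clock: 24.6
tcp_pos: [0.5474, -0.0498, 0.084]
ee_rot: [0.001, 0.674, 0.739, 0.0]
contact_force: [-3.5, -0.6, 12.6]
opening: 0.0108
gripper_force: 60.0
```

Contact at the collar. Release and retreat upward.

Call:
{"op": "servo_tool", "data": {"deltas": [0,0,0,0,0,0,0,0,0,0,0,0,0,0,0,0,0,0,0,0,-1.5,0,0,0,0,0,-5,0,0,0,0,0,-10,0,0,0,-5,0,-14,0,0,0,-10,0,-15,0,0,0], "hand": 0.2}}

```text
clock: 25.6
tcp_pos: [0.5584, -0.1497, 0.2363]
ee_rot: [0.003, 0.673, 0.74, 0.002]
contact_force: [1.2, -0.5, -0.2]
opening: 0.0509
gripper_force: 0.0
```

Run:
```python
from h import *
C,w,s=see('wrist','w12');S,b,_=see('side','s12');print(s['clock'],s['tcp_pos'],np.round(s['contact_force'],1))
W=cT([.5378,.0433,1.6631])
for n,q in dict(top=(-.094,0,.122),collar=(-.094,0,.06),tip=(-.094,0,.012)).items():print(n,proj(S,W(q)).round(1),proj(C,cT([.5391,.0435,1.664])(q)).round(1))
g=cv2.cvtColor(b,cv2.COLOR_BGR2GRAY)
asc(b,262,350,204,292,2)
for y in range(226,270,3): print(y,' '.join('%3d'%k for k in g[y,272:312]))
for y in(.06,-.06):
    u,v=proj(S,W((-.07,y,.118))).astype(int);print('lid',v-12,g[v-12:v+14,u].tolist())
```

```text
25.6 [ 0.5584403  -0.14967471  0.23627745] [ 1.2 -0.5 -0.2]
top [290.5 230.5] [310.8  86.6]
collar [292.1 259.3] [310.7  95.5]
tip [293.2 279.8] [310.7 100.3]
204 .............................+##+............................................++++.......
206 .................####.......++###............................................++++.......
208 .........#############.......+###.......................................................
210 ......#################......++#++......................................................
212 .......################+.....+###.+.....................................................
214 ........#################.....#+#++##...................................................
216 ........#####################++#++.###..................................................
218 .........#############################..................................................
220 ..........############################..................................................
222 ...........#####################+#++++..................................................
224 .......
[... 5188 characters left out ...]
20 223 230 237 239 240 241 241 227 178 152 198 228 231 232 206 138 106 107 111 108 110 110 110
265 105 109 110 113 110 103 100 102 102 104  99 107 158 207 216 217 210 181 153 142 158 181 193 181 170 169 148 133 127 115 110 111 102 106 107 107 108 112 108 107
268 111 115 111 110 113 158 196 194 177 150 121 106 103 141 161 145 129 124 111 111 111 108 107 111 109 110 109 109 108 104 101 101 107 107 107 109 106 106 102 105
lid 219 [226, 228, 233, 233, 234, 232, 229, 221, 184, 127, 108, 108, 108, 108, 113, 144, 134, 121, 117, 116, 113, 119, 121, 115, 109, 105]
lid 201 [228, 229, 232, 229, 224, 217, 217, 209, 154, 111, 108, 108, 112, 111, 117, 130, 121, 120, 113, 117, 120, 120, 118, 114, 112, 112]
```

The side image shows the pin top at (290,230), where a fully seated pin is predicted. Its shaft shows below the tongue and the stow eye is empty. The lid and hasp are unchanged.

Call:
{"op": "servo_tool", "data": {"deltas": [0,0,0,0,0,0,0,0,0,0,0,0]}}

```text
clock: 25.95
tcp_pos: [0.5561, -0.1473, 0.2316]
ee_rot: [-0.001, 0.673, 0.74, 0.0]
contact_force: [0.5, 0.1, 0.1]
opening: 0.0514
gripper_force: 0.0
```

```bash
python3 -c "
from workcell import ctrl
print(ctrl.hand_in())"
```

```text
the job is handed in; nothing more can be done
None
```

I handed the job in at about 26 s: the punch is seated in the middle hole, the lid is shut, the hasp lies flat over the staple, and the pin is in the staple down to its collar; no verdict came back.

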